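# Pack the vaccine transport case and count it off

## Robot

A 7-joint arm with a two-finger parallel gripper is mounted at the origin on a cart in front of the work surface, level with it; the furniture and walls round the work are solid. World frame = base frame: x ahead of the robot, y to its left, z up, the work surface at z = 0. Lengths are in m, angles in rad, forces in N, time in s.
With the tool pointing down it reaches from about 0.4 to 0.85 m from the base axis. Payload 4.4 kg.
Tool frame: the origin (TCP) lies between the finger pads; the fingertips stand 8 mm ahead of it and the grasp point (between the pads) lies 11 mm behind it; z points along the fingers, y is the line along which they close (so a half turn about z gives the same grasp; the last joint's range is limited). The gripper opens to 94 mm and grips with 3 to 60 N. Pads are 16 mm wide; open, the fingers measure 119 mm over their backs; the gripper's body (75 mm by 177 mm) begins 78 mm behind the grasp point.
Start: joints at [-1.393, 0.628, 0.038, 1.517, -0.027, 0.996, -0.02], TCP at [0.157, 0.631, 0.213] pointing down, gripper open.
Joint ranges: [-3.06, 3.06], [-0.37, 2.12], [-1.25, 1.32], [0.18, 2.47], [-1.1, 4.24], [0.23, 1.98], [-2.94, 2.94]. Speed limits (rad/s): [2.57, 2.57, 3.14, 3.14, 3.14, 3.14, 3.14].

## Interface

Orientations are given as [roll, pitch, yaw] about the fixed x, y, z axes, in that order (R = Rz(yaw) Ry(pitch) Rx(roll)).
In Python, from workcell import * gives the robot as it stands.
- The arm moves only by the shell command python3 -m creep 'ROWS' [OPENING] [FORCE]. ROWS is JSON, a list that holds one entry, the list of rows, each a list of 6 numbers: the shift along the tool's x, y, z in m, then the turn, a rotation vector about the tool's x, y, z in rad. A call has 1 to 12 rows; each row shifts and turns the commanded pose from where the row before left it, along the tool's axes as they then stand; what a row does not reach is not made up. A row lasts 1/10 s, in which the tool goes at most 50 mm and 8.59 degrees, less where a joint would pass 70% of its speed; a pose out of reach is approached as far as the arm can. A call is refused whole if a number of a shift passes 0.05 or a number of a turn 0.15, either way. A call with a gripper value outside its range is refused whole. OPENING is the opening, from 0 (shut) to 1 (fully open), set as the call begins (- or left out, the last holds). The fingers move at their own pace and stop on an object; FORCE is the grip in N (left out, the last holds). Time passes only in rows, so rows that do not move let the fingers close. It gives the time, the measured TCP pose, the force, the opening and the grip force at its end, in the units of the state.
- sense(): the state, without advancing time (a new reading comes with each control period).
- grab_frame(name): name is "scene" or "top"; returns the picture (420x560x3 uint8, red, green, blue); there is no depth.
- camera_params(name): a dict with "fx", "fy", "cx", "cy" (pixels), "dist_coeffs" ([k1, k2, p1, p2, k3] as OpenCV has them; the pictures are not rectified), "world_to_cam" (4x4, takes a point from world to camera coordinates). Camera axes: x right, y down, z forward; pixel columns grow to the right and rows downward; lengths in m; the calibration is good to about 2 mm. A picture is of the moment at which its call begins. camera_params takes no time and is no camera call.
- sign_off(): hands the job in; it is judged then, once.
The state is a dict: "clock": time; "joint_positions": joint angles; "joint_velocities": joint speeds; "tau": joint torques, N m; "tool_pos": TCP position; "orientation": TCP orientation; "wrist_force": force on the tool from outside, world axes, zero at the start; "torque": the same for the moment, N m; "width": opening from 0.0 (shut) to 1.0 (fully open); "grip_force": force on a finger pad.
Only numpy, scipy, OpenCV 4.12 (cv2) and the standard library are available. Lean on these libraries where they do the work, as an engineer would, in place of code of your own. Each camera call takes 0.05 s, during which the arm holds its last target. There are 200 camera calls.

## Task

Pack the vaccine cartons for transport. Press the orange release tab of the grey transport case down and, keeping it pressed, slide the blue cover back until it is fully open; lift every carton on the rack up over the rack's front rail (the guard board at the back keeps them from going straight up) and lay it in the case's compartment; then press the tab and slide the cover fully shut and let the tab come up so that it latches. Finally swing the tally counter's lever to its stop and let it spring back, and leave the stamp and the note block near the table's front edge where they are.

Things in the scene. Friction and masses are not known exactly. Their poses are not given: they have to be found in the camera images.
- cover (a joint): slide of the flat blue cover (150 x 236 x 5 mm, top at 70 mm) along the case's +x, m: 0 = shut and latched, 0.136 = fully open (compartment bare). 2 N to slide. With the tab up, hooks on its side arms meet catches on the case between 0 and 0.03, going either way: keep the tab pressed there (while pinched it cannot dip by itself). Latched when the tab comes up at 0
- tab (a joint): press of the orange release tab on the cover, m: 0 = up, 0.007 = fully down, 0.005 releases the latch; spring of about 2.5 N at first and 6 N fully down
- tab_rib (a point): centre of the tab's upright orange rib, riding on the cover: 14 mm thick along the case's x, 40 mm along y, top 13 mm above this point. It stands mid-way on an orange pad (60 mm in x, 50 in y; top face 12 mm below this point) for fingertips to press either side of the rib. Pinch it across x. A black bar carries it across the cover. 101.5 mm above the table with the tab up; axes as the case's
- compartment (a point): centre of the compartment's floor, 8 mm above the table: inside 130 mm (x) by 234 mm (y), walls 56 mm over this floor, side rails 66 mm. The fixed grey case is 290 x 250 mm; +x runs from its front (robot's side) to its back, where a closed section lies under the open cover; y to the left. With the cover fully open the tab's rib stands 93 mm behind (+x of) this point
- rack_mid (a point): centre of the board of the fixed white rack, 45 mm above the table. +x from front to back, y left. Above the board: front rail at x = -65 mm, 22 mm high; back wall at x = 62; guard board from x = 40 to 68, 100 to 108 mm up; side panels at y = +-135, 22 mm high (up to the guard behind x = 40). Three bays at y = 88, 0, -88, parted by ribs 10 mm high at y = +-44
- carton_1_mid (a point): centre of a white and crimson carton, box 36 mm (its x) by 92 mm (its y) by 45 mm high (its z), 60 g; a thin flap at its +y end reaches 22 mm further at the top and touches nothing. It stands in a bay of the rack, +y to the rack's front, its centre about 9 mm behind the board's middle. Grasp across the 36 mm. May be absent
- carton_2_mid (a point): centre of a second carton, like carton_1. May be absent
- carton_3_mid (a point): centre of a third carton, like carton_1. May be absent
- counter_axis (a point): top of the grey tally counter (74 x 74 x 52 mm box, fixed to the table) on its lever's vertical axis, 58 mm above the table
- lever (a joint): swing of the steel lever of the counter, rad, anticlockwise seen from above: 0 = rest, 1.0 = stop; its spring (about 1 N at the pin at rest, 2.5 N at the stop) brings it back when let go
- lever_pin (a point): middle of the upright red pin, 14 mm in diameter and 36 mm tall (64 to 100 mm above the table), at the lever's end, 52 mm from the axis; at rest it lies on the counter's -y side; push its side to swing the lever
- stamp_mid (a point): half-way up the brown date stamp (23 x 48 x 69 mm) that stands near the table's front edge; leave alone
- notes_mid (a point): centre of the yellow note block (78 x 77 x 18 mm) near the table's front edge; leave alone
Things that resemble listed ones, but are neither listed nor needed, are in the scene too. Leave any pink look-alike of the part that bears carton_1_mid alone.

How it is judged:
On the way, in this order (a step that is already met when the one before it is completed fails the run):
1. the cover is slid fully open (value of joint cover above 0.128 m), for 0.2 s.
2. every carton lies in the compartment (x of carton_1_mid in the frame of compartment between -0.06 and 0.06 m and y of carton_1_mid in the frame of compartment between -0.11 and 0.11 m and z of carton_1_mid in the frame of compartment between 0 and 0.05 m and x of carton_2_mid in the frame of compartment between -0.06 and 0.06 m and y of carton_2_mid in the frame of compartment between -0.11 and 0.11 m and z of carton_2_mid in the frame of compartment between 0 and 0.05 m and x of carton_3_mid in the frame of compartment between -0.06 and 0.06 m and y of carton_3_mid in the frame of compartment between -0.11 and 0.11 m and z of carton_3_mid in the frame of compartment between 0 and 0.05 m), for 0.2 s.
3. the cover is shut and latched with the cartons inside (all of step 2 and value of joint cover below 0.004 m and value of joint tab below 0.0015 m), for 0.2 s.
4. the counter's lever is swung to its stop (value of joint lever above 0.93 rad), for 0.05 s.
At the end, for the whole second after the job is handed in: every carton that was on the rack lies at rest in the compartment (its centre within 60 mm in x and 110 mm in y of the compartment's centre and less than 50 mm above its floor), the cover is within 4 mm of fully shut with the tab up (within 1.5 mm), the lever is back within 0.08 rad of rest (all of step 3 and value of joint lever below 0.08 rad and linear speed of each of carton_1, carton_2, carton_3 below 0.02 m/s); the robot touches nothing.
It fails at once if the stamp is moved more than 3 cm (distance of stamp_mid from where it was at the start of the episode above 0.03 m).
It fails at once if the note block is moved more than 3 cm (distance of notes_mid from where it was at the start of the episode above 0.03 m).
Of carton_1, carton_2, carton_3 only 2 to 3 are there at a start; the rules pass over those that are not, and their reading is None.
At some moment in a run one of carton_1, carton_2, carton_3 may be knocked a few centimetres aside while the robot is not near it.
Once in a run the grip may slacken for a moment while it holds something.
It also fails if it takes over 210 s, if anything falls off the work surface, if the arm or the gripper's body presses on something with over 40 N, if the wrist force passes 120 N, or if a joint passes its speed limit or range.

## Working session

There is one attempt and no reset: what is moved stays moved. The work goes in short steps, Python scripts to look and compute and a shell command to move; the robot and the scene stay as the last step left them, time stands still between calls to the robot, and variables do not carry over. Pictures are saved under pics/ and viewed, at most 14 in all, crops included, and the job is handed in when it is done.

```bash
ls; mkdir -p pics
python3 - <<'E'
from workcell import *
import cv2,numpy as np
for n in("scene","top"):
    im=grab_frame(n); cv2.imwrite(f"pics/{n}0.png",im[:,:,::-1])
    p=camera_params(n); print(n,p["fx"],p["fy"],p["cx"],p["cy"],p["dist_coeffs"]); print(np.round(p["world_to_cam"],3))
s=sense();print(s)
E
```

```text
pics
scene 416.5933060788297 416.5933060788297 276.7223017007741 213.23408265772227 [-0.0180061  0.         0.         0.         0.       ]
[[ 6.210e-01 -7.840e-01 -1.000e-03 -3.770e-01]
 [-3.380e-01 -2.670e-01 -9.020e-01  2.430e-01]
 [ 7.070e-01  5.610e-01 -4.310e-01  1.164e+00]
 [ 0.000e+00  0.000e+00  0.000e+00  1.000e+00]]
top 451.2979038247401 451.2979038247401 283.3823975393387 217.13841631224696 [0.0467298 0.        0.        0.        0.       ]
[[-0.008 -1.     0.017 -0.08 ]
 [-0.981  0.005 -0.195  0.551]
 [ 0.195 -0.018 -0.981  1.519]
 [ 0.     0.     0.     1.   ]]
{'clock': 0.1, 'joint_positions': array([-1.39281733,  0.62924092,  0.03843711,  1.51820878, -0.02702396,
        0.99628406, -0.02001277]), 'joint_velocities': array([ 0.00043275, -0.00088016, -0.00182805, -0.00208123,  0.00109348,
       -0.00211715, -0.00045356]), 'tau': array([ 4.70525338e-03, -5.50791657e+01,  1.14768472e+00, -1.87116551e+01,
       -5.22104488e-02,  1.91995280e-02,  6.90389288e-05]), 'tool_pos': array([0.15671612, 0.63025849, 0.21267309]), 'orientation': array([-3.13996876e+00, -1.04826575e-05,  2.89779537e+00]), 'wrist_force': array([ 0.2578101 , -0.05435549,  0.04794834]), 'torque': array([-0.00686344, -0.03709891,  0.00112071]), 'grip_force': 0.0, 'width': 0.997157920791845}
```

View pics/scene0.png

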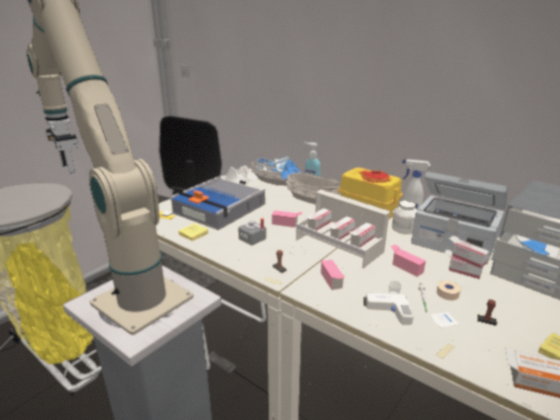

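View pics/top0.png

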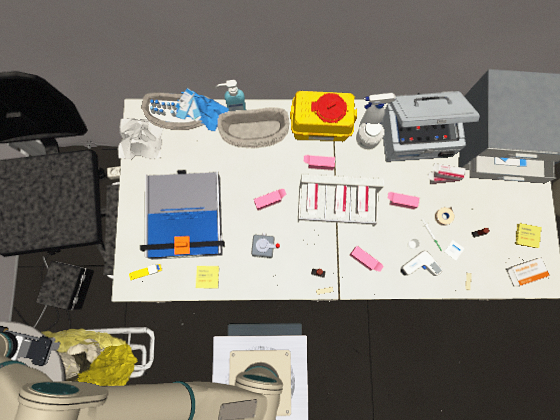

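The top view shows the case at about (183,215) with its orange tab at (182,245). The rack with cartons is at (340,198), the counter at (263,245) with its red pin at (278,245), the stamp at (318,272) and the notes at (207,277). I'll zoom in.

```bash
cat > h.py <<'E'
from workcell import *
import cv2,numpy as np
from scipy.spatial.transform import Rotation as R
def ray(n,uv,z):
    p=camera_params(n);K=np.array([[p["fx"],0,p["cx"]],[0,p["fy"],p["cy"]],[0,0,1]])
    q=cv2.undistortPoints(np.array([[uv]],float),K,np.array(p["dist_coeffs"]))[0,0]
    T=np.array(p["world_to_cam"]);Rt=T[:3,:3].T;c=-Rt@T[:3,3];d=Rt@np.array([q[0],q[1],1])
    return c+d*(z-c[2])/d[2]
def proj(n,P):
    p=camera_params(n);K=np.array([[p["fx"],0,p["cx"]],[0,p["fy"],p["cy"]],[0,0,1]]);T=np.array(p["world_to_cam"])
    return cv2.projectPoints(np.array(P,float).reshape(-1,1,3),cv2.Rodrigues(T[:3,:3])[0],T[:3,3],K,np.array(p["dist_coeffs"]))[0][:,0]
def crop(n,x0,y0,x1,y1,f,name):
    im=grab_frame(n)[y0:y1,x0:x1,::-1]
    cv2.imwrite(f"pics/{name}.png",cv2.resize(im,None,fx=f,fy=f,interpolation=cv2.INTER_CUBIC))
def to(P,yaw=None):
    "tool-axes shift (m) and yaw turn about the tool z to get to P"
    s=sense();r=R.from_euler('xyz',s["orientation"])
    print("now",np.round(s["tool_pos"],4),np.round(s["orientation"],3),"t",round(s["clock"],2),"shift mm",np.round(1e3*r.inv().apply(np.array(P)-s["tool_pos"]),1))
    if yaw is not None:
        print("turn",np.round((r.inv()*R.from_euler('xyz',[np.pi,0,yaw])).as_rotvec(),3))
E
python3 - <<'E'
from h import *
crop("top",135,165,235,295,4.5,"a")
crop("top",240,165,395,290,5,"b")
E
```

```text
(no output)
```

View pics/a.png

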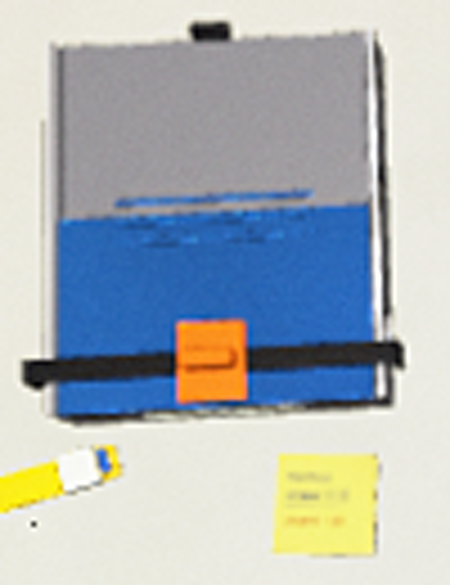

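View pics/b.png

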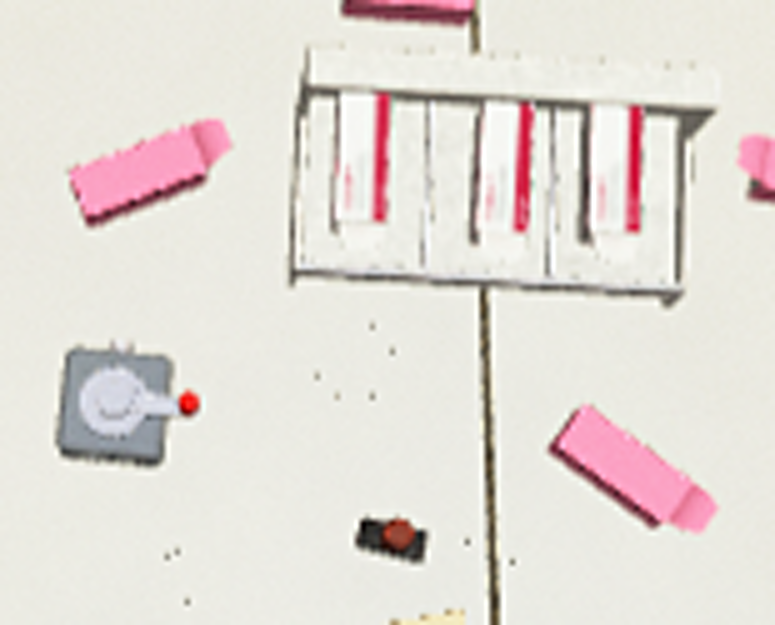

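The tab rib is at crop a (208,358). There are three cartons: crop b (362,155), (507,170) and (615,170). The counter hub is at about (115,400) and the pin at (188,403). Next, the coordinates.

Run:
```python
from h import *
A=lambda u,v:(135+(u-1.75)/4.5,165+(v-1.75)/4.5)
B=lambda u,v:(240+(u-2)/5,165+(v-2)/5)
def q(l,uv,z): print(l,np.round(ray("top",uv,z),4))
for l,u,v,z in[("padTL",177,321,.0895),("padTR",246,320,.0895),("padBR",246,402,.0895),("padBL",177,403,.0895),("ribtop",208,357,.1145),("covFL",55,418,.07),("covFR",390,402,.07),("covBL",58,218,.07),("covBR",370,205,.07),("caseTL",55,46,.074),("caseTR",372,34,.074),("barL",25,372,.09),("barR",403,353,.09),("notes",327,503,.018)]: q(l,A(u,v),z)
for l,u,v,z in[("railL",296,272,.067),("railR",682,292,.067),("guardFL",308,88,.153),("guardFR",714,108,.153),("c1fL",336,220,.09),("c1fR",385,222,.09),("c2fL",478,230,.09),("c2fR",528,232,.09),("c3fL",590,232,.09),("c3fR",640,232,.09),("c1bL",341,93,.09),("c1bR",390,93,.09),("c2bL",486,102,.09),("c2bR",534,102,.09),("c3bL",594,105,.09),("c3bR",641,107,.09),("hub",115,400,.058),("pin",189,401,.1),("stamp",392,535,.05)]: q(l,B(u,v),z)
```

```text
padTL [0.4809 0.2848 0.0895]
padTR [0.4814 0.2338 0.0895]
padBR [0.4199 0.2317 0.0895]
padBL [0.4196 0.2824 0.0895]
ribtop [0.4502 0.2557 0.1145]
covFL [0.4113 0.3764 0.07  ]
covFR [0.4214 0.1278 0.07  ]
covBL [0.5639 0.382  0.07  ]
covBR [0.573 0.146 0.07 ]
caseTL [0.6987 0.3898 0.074 ]
caseTR [0.7081 0.1466 0.074 ]
barL [0.4434 0.3945 0.09  ]
barR [0.4557 0.1165 0.09  ]
notes [0.3498 0.1807 0.018 ]
railL [ 0.5412 -0.1368  0.067 ]
railR [ 0.5259 -0.4035  0.067 ]
guardFL [ 0.6488 -0.142   0.153 ]
guardFR [ 0.634  -0.4111  0.153 ]
c1fL [ 0.5729 -0.1636  0.09  ]
c1fR [ 0.5713 -0.1971  0.09  ]
c2fL [ 0.5654 -0.2607  0.09  ]
c2fR [ 0.5639 -0.2949  0.09  ]
c3fL [ 0.5637 -0.3373  0.09  ]
c3fR [ 0.5635 -0.3716  0.09  ]
c1bL [ 0.6628 -0.1686  0.09  ]
c1bR [ 0.6627 -0.2026  0.09  ]
c2bL [ 0.656  -0.2689  0.09  ]
c2bR [ 0.6558 -0.3022  0.09  ]
c3bL [ 0.6535 -0.3437  0.09  ]
c3bR [ 0.6519 -0.3761  0.09  ]
hub [ 0.454  -0.0116  0.058 ]
pin [ 0.4473 -0.0622  0.1   ]
stamp [ 0.3611 -0.2007  0.05  ]
```

```bash
python3 -m creep '[[[-0.031,-0.024,-0.003,0,0,0],[-0.031,-0.024,-0.003,0,0,0],[-0.031,-0.024,-0.003,0,0,0],[-0.031,-0.024,-0.003,0,0,0],[-0.031,-0.024,-0.003,0,0,0],[-0.031,-0.024,-0.003,0,0,0],[-0.031,-0.024,-0.003,0,0,0],[-0.031,-0.024,-0.003,0,0,0],[-0.031,-0.024,-0.003,0,0,0],[-0.031,-0.024,-0.003,0,0,0],[-0.031,-0.024,-0.003,0,0,0],[-0.031,-0.024,-0.003,0,0,0]]]' 0.4 20
python3 -m creep '[[[0,0,0,0,0,0.129],[0,0,0,0,0,0.129],[0,0,0,0,0,0.129],[0,0,0,0,0,0.129],[0,0,0,0,0,0.129],[0,0,0,0,0,0.129],[0,0,0,0,0,0.129],[0,0,0,0,0,0.129],[0,0,0,0,0,0.129],[0,0,0,0,0,0.129],[0,0,0,0,0,0],[0,0,0,0,0,0]]]'
python3 -c "
from h import *
to([.4505,.257,.125],1.61)"
```

```text
clock: 1.4
tool_pos: [0.4491, 0.2601, 0.2496]
orientation: [3.141, -0.0, 2.898]
wrist_force: [0.4, 0.3, 0.6]
width: 0.399
grip_force: 0.0
clock: 2.6
tool_pos: [0.4482, 0.2616, 0.2494]
orientation: [-3.141, 0.0, 1.611]
wrist_force: [-0.0, 0.5, -0.3]
width: 0.401
grip_force: 0.0
now [0.4482 0.2616 0.2494] [-3.141  0.     1.611] t 2.6 shift mm [ -4.7   2.2 124.4]
turn [-0.     0.     0.001]
```

```bash
python3 -m creep '[[[-0.005,0.002,0.03,0,0,0],[0,0,0.03,0,0,0],[0,0,0.03,0,0,0],[0,0,0.03,0,0,0],[0,0,0.015,0,0,0],[0,0,0,0,0,0]]]'
python3 - <<'E'
from h import *
to([.4505,.257,.1])
a=grab_frame("top")[200:290,130:240,::-1];b=grab_frame("scene")[170:240,150:280,::-1]
a=cv2.resize(a,(550,450),interpolation=2);b=cv2.resize(b,(650,350)[:2],interpolation=2)
cv2.imwrite("pics/c.png",cv2.resize(np.hstack([a,cv2.resize(b,(836,450))]),(800,260)))
E
```

```text
clock: 3.2
tool_pos: [0.449, 0.2558, 0.1125]
orientation: [-3.137, 0.002, 1.61]
wrist_force: [-0.3, -0.0, 0.3]
width: 0.399
grip_force: 0.0
now [0.449  0.2558 0.1125] [-3.137e+00  2.000e-03  1.610e+00] t 3.2 shift mm [ 1.1  1.6 12.5]
```

View pics/c.png

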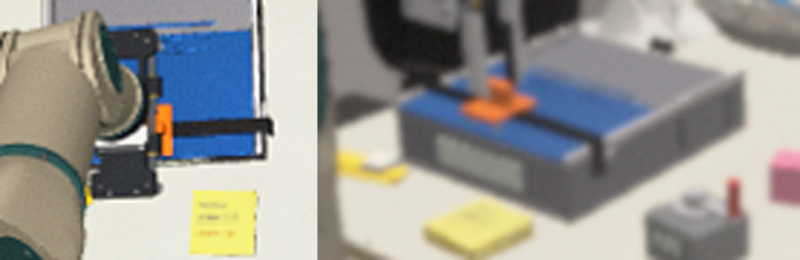

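The fingers straddle the orange rib (right panel, around (495,95)). I'll close and press.

```bash
python3 -m creep '[[[0.001,0.001,0.007,0,0,0],[0,0,0.004,0,0,0],[0,0,0,0,0,0],[0,0,0,0,0,0],[0,0,0,0,0,0],[0,0,0,0,0,0]]]' 0 12
python3 -m creep '[[[0,0,0.004,0,0,0],[0,0,0.003,0,0,0],[0,0,0.003,0,0,0],[0,0,0.001,0,0,0],[0,0,0,0,0,0],[0,0,0,0,0,0]]]'
```

```text
clock: 3.9
tool_pos: [0.4517, 0.2577, 0.1036]
orientation: [3.141, -0.0, 1.608]
wrist_force: [1.7, 0.3, -2.4]
width: 0.146
grip_force: 12.0
clock: 4.5
tool_pos: [0.4528, 0.2581, 0.0939]
orientation: [3.139, -0.002, 1.608]
wrist_force: [-0.4, -1.1, 14.1]
width: 0.149
grip_force: 12.0
```

```bash
python3 -m creep '[[[0,0.008,0,0,0,0],[0,0.014,0,0,0,0],[0,0.014,0,0,0,0],[0,0.014,0,0,0,0],[0,0.014,0,0,0,0],[0,0.014,0,0,0,0],[0,0.014,0,0,0,0],[0,0.014,0,0,0,0],[0,0.014,0,0,0,0],[0,0.014,0,0,0,0],[0,0.006,0,0,0,0],[0,0,0,0,0,0]]]'
python3 -m creep '[[[0,0,0,0,0,0],[0,0,0,0,0,0]]]'
```

```text
clock: 5.7
tool_pos: [0.5876, 0.2644, 0.0932]
orientation: [-3.134, -0.002, 1.609]
wrist_force: [-9.4, 0.9, 15.3]
width: 0.149
grip_force: 12.0
clock: 5.9
tool_pos: [0.5876, 0.2644, 0.0932]
orientation: [-3.135, -0.002, 1.609]
wrist_force: [-9.2, 1.4, 14.3]
width: 0.147
grip_force: 12.0
```

```bash
python3 -m creep '[[[0,-0.002,0,0,0,0],[0,0,0,0,0,0],[0,0,0,0,0,0],[0,0,-0.02,0,0,0],[0,0,-0.04,0,0,0],[0,0,-0.04,0,0,0],[0,0,-0.05,0,0,0],[0,0,-0.03,0,0,0],[0,0,0,0,0,0]]]' 0.4
python3 - <<'E'
from h import *
print(np.round(sense()["joint_positions"],2));to([.595,-.1815,.25])
crop("top",120,150,400,300,2.8,"d")
E
```

```text
clock: 6.8
tool_pos: [0.5932, 0.263, 0.2774]
orientation: [3.131, -0.003, 1.607]
wrist_force: [0.7, -0.8, -0.1]
width: 0.398
grip_force: 0.0
[-0.69  0.59  0.39  1.46 -0.24  1.13 -0.22]
now [0.5932 0.263  0.2774] [ 3.131e+00 -3.000e-03  1.607e+00] t 6.8 shift mm [-444.4  -14.5   25.8]
```

View pics/d.png

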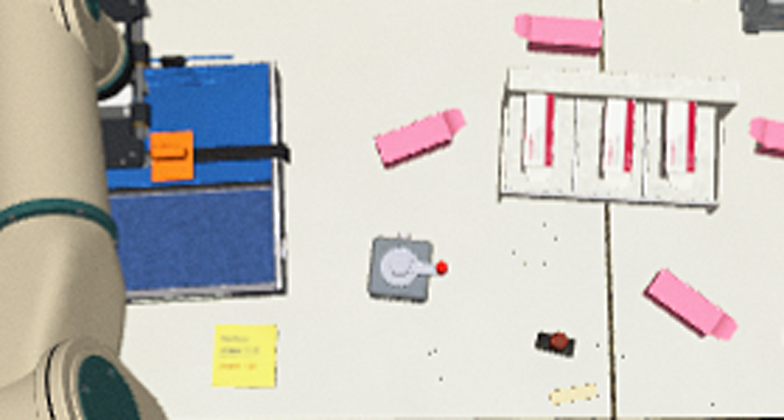

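The cover is fully open and the compartment is bare, at about (200,240) in this crop. Now to carton 1 (left).

```bash
python3 -m creep '[[[-0.037,-0.001,0.001,0,0,0],[-0.037,-0.001,0.001,0,0,0],[-0.037,-0.001,0.001,0,0,0],[-0.037,-0.001,0.001,0,0,0],[-0.037,-0.001,0.001,0,0,0],[-0.037,-0.001,0.001,0,0,0],[-0.037,-0.001,0.001,0,0,0],[-0.037,-0.001,0.001,0,0,0],[-0.037,-0.001,0.001,0,0,0],[-0.037,-0.001,0.001,0,0,0],[-0.037,-0.001,0.001,0,0,0],[-0.037,-0.001,0.001,0,0,0]]]' 0.64
python3 -m creep '[[[0,0,0,0,0,0.139],[0,0,0,0,0,0.139],[0,0,0,0,0,0.139],[0,0,0,0,0,0.139],[0,0,0,0,0,0.139],[0,0,0,0,0,0.139],[0,0,0,0,0,0.139],[0,0,0,0,0,0.139],[0,0,0,0,0,0.139],[0,0,0,0,0,0.139],[0,0,0,0,0,0.139],[0,0,0,0,0,0.139]]]'
python3 -m creep '[[[0,0,0,0,0,0],[0,0,0,0,0,0]]]'
python3 -c "
from h import *
to([.595,-.1815,.068],-.06)"
```

```text
clock: 8.05
tool_pos: [0.593, -0.183, 0.2582]
orientation: [-3.139, -0.0, 1.607]
wrist_force: [0.8, -0.1, -0.5]
width: 0.641
grip_force: 0.0
clock: 9.25
tool_pos: [0.5931, -0.1816, 0.2583]
orientation: [3.141, 0.003, -0.067]
wrist_force: [0.7, 0.2, -0.7]
width: 0.638
grip_force: 0.0
clock: 9.45
tool_pos: [0.5933, -0.1814, 0.259]
orientation: [3.141, 0.002, -0.057]
wrist_force: [0.8, -0.4, -0.2]
width: 0.64
grip_force: 0.0
now [ 0.5933 -0.1814  0.259 ] [ 3.141e+00  2.000e-03 -5.700e-02] t 9.45 shift mm [ 2.10e+00 -1.00e-01  1.91e+02]
turn [0.001 0.002 0.003]
```

```bash
python3 -m creep '[[[0.002,0,0.04,0,0,0],[0,0,0.04,0,0,0],[0,0,0.04,0,0,0],[0,0,0.03,0,0,0],[0,0,0.025,0,0,0],[0,0,0.015,0,0,0],[0,0,0,0,0,0]]]'
python3 -m creep '[[[0,0,0,0,0,0],[0,0,0,0,0,0],[0,0,0,0,0,0],[0,0,0,0,0,0],[0,0,0,0,0,0]]]' 0 15
python3 - <<'E'
from h import *
crop("scene",270,170,410,275,5.7,"e")
E
```

```text
clock: 10.15
tool_pos: [0.595, -0.1821, 0.0691]
orientation: [3.141, 0.002, -0.059]
wrist_force: [0.6, 0.5, 0.4]
width: 0.643
grip_force: 0.0
clock: 10.65
tool_pos: [0.5962, -0.1814, 0.071]
orientation: [-3.141, -0.001, -0.06]
wrist_force: [-0.3, 0.9, 3.4]
width: 0.384
grip_force: 15.0
```

View pics/e.png

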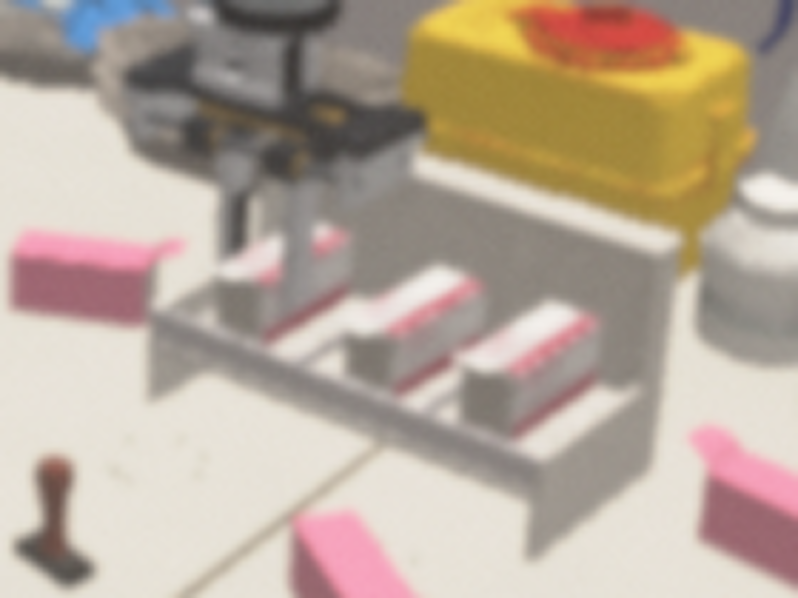

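Carton 1 is gripped, with both fingers on it at about (265,265). I'll lift it forward and out over the rail.

```bash
python3 -m creep '[[[0,0,-0.006,0,0,0],[0,0,-0.012,0,0,0],[0,0,-0.014,0,0,0],[-0.01,0,-0.002,0,0,0],[-0.02,0,0,0,0,0],[-0.025,0,0,0,0,0],[0,0,-0.02,0,0,0],[0,0,-0.04,0,0,0],[0,0,-0.04,0,0,0],[0,0,-0.03,0,0,0],[0,0,0,0,0,0]]]' - 25
python3 -c "
from h import *
to([.4795,.325,.22],.04)"
```

```text
clock: 11.8
tool_pos: [0.5422, -0.1799, 0.2387]
orientation: [3.14, -0.007, -0.061]
wrist_force: [0.2, -0.6, -1.1]
width: 0.378
grip_force: 25.0
now [ 0.5422 -0.1799  0.2387] [ 3.14  -0.007 -0.061] t 11.8 shift mm [ -93.4 -500.2   17.2]
turn [ 0.002 -0.007 -0.101]
```

```bash
python3 -m creep '[[[-0.004,-0.020,0,0,0,0],[-0.008,-0.042,0,0,0,0],[-0.008,-0.042,0,0,0,0],[-0.008,-0.044,0,0,0,0],[-0.008,-0.044,0,0,0,0],[-0.008,-0.044,0,0,0,0],[-0.008,-0.044,0,0,0,0],[-0.008,-0.044,0,0,0,0],[-0.008,-0.044,0,0,0,0],[-0.008,-0.044,0,0,0,0],[-0.009,-0.044,0,0,0,0],[-0.009,-0.044,0,0,0,0]]]'
python3 -m creep '[[[0,0,0,0,0,-0.05],[0,0,0,0,0,-0.05],[0,0,0,0,0,0],[0,0,0,0,0,0]]]'
python3 - <<'E'
from h import *
to([.4795,.325,.037],.04)
print(sense()["width"],sense()["grip_force"])
crop("scene",130,90,290,225,5,"f")
E
```

```text
clock: 13.0
tool_pos: [0.4756, 0.3278, 0.2335]
orientation: [3.141, 0.002, -0.06]
wrist_force: [0.3, 0.4, -0.3]
width: 0.378
grip_force: 25.0
clock: 13.4
tool_pos: [0.4766, 0.3259, 0.2339]
orientation: [3.141, 0.001, 0.038]
wrist_force: [-0.5, -0.5, -1.1]
width: 0.382
grip_force: 25.0
now [0.4766 0.3259 0.2339] [3.141e+00 1.000e-03 3.800e-02] t 13.4 shift mm [  3.1   1.  196.9]
turn [ 0.     0.001 -0.002]
0.38172379033020776 24.95801031589508
```

View pics/f.png

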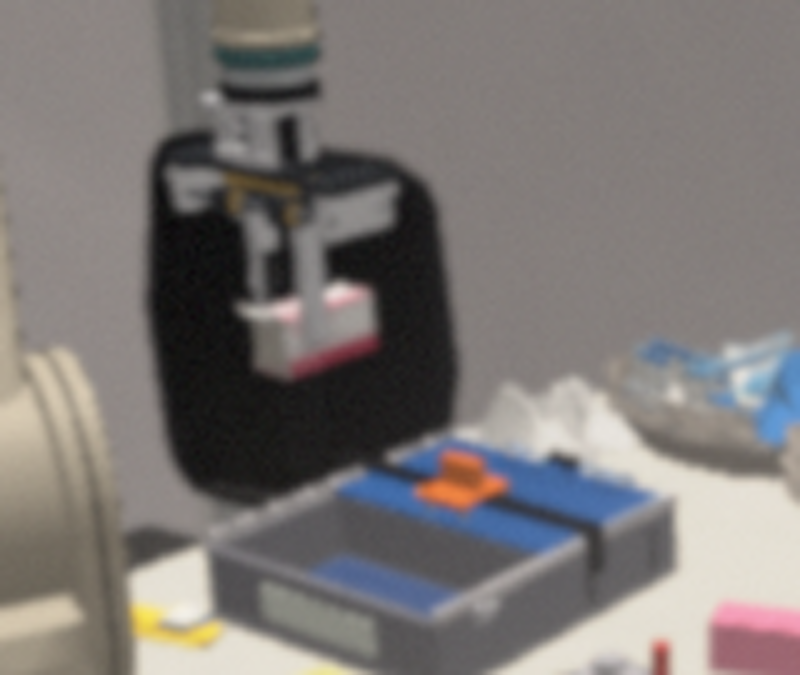

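The carton is held level above the open compartment. I'll lower it and release.

```bash
python3 -m creep '[[[0.003,0.001,0.03,0,0,0],[0,0,0.04,0,0,0],[0,0,0.04,0,0,0],[0,0,0.04,0,0,0],[0,0,0.025,0,0,0],[0,0,0.012,0,0,0],[0,0,0.006,0,0,0],[0,0,0.003,0,0,0],[0,0,0.002,0,0,0],[0,0,0,0,0,0]]]'
python3 -m creep '[[[0,0,0,0,0,0],[0,0,0,0,0,0],[0,0,0,0,0,0],[0,0,-0.02,0,0,0],[0,0,-0.03,0,0,0],[0,0,-0.05,0,0,0],[0,0,-0.05,0,0,0],[0,0,-0.05,0,0,0],[0,0,0,0,0,0]]]' 0.58
python3 - <<'E'
from h import *
to([.590,-.280,.25],-.06)
crop("top",120,150,400,300,2.8,"g")
E
```

```text
clock: 14.45
tool_pos: [0.4808, 0.326, 0.0373]
orientation: [-3.141, -0.001, 0.04]
wrist_force: [-0.3, 0.5, -0.6]
width: 0.379
grip_force: 25.0
clock: 15.35
tool_pos: [0.4844, 0.3264, 0.2432]
orientation: [-3.136, -0.011, 0.039]
wrist_force: [-0.1, -0.5, -0.4]
width: 0.58
grip_force: 0.0
now [0.4844 0.3264 0.2432] [-3.136 -0.011  0.039] t 15.35 shift mm [ 81.7 610.   -9.5]
turn [-0.006 -0.01   0.1  ]
```

View pics/g.png

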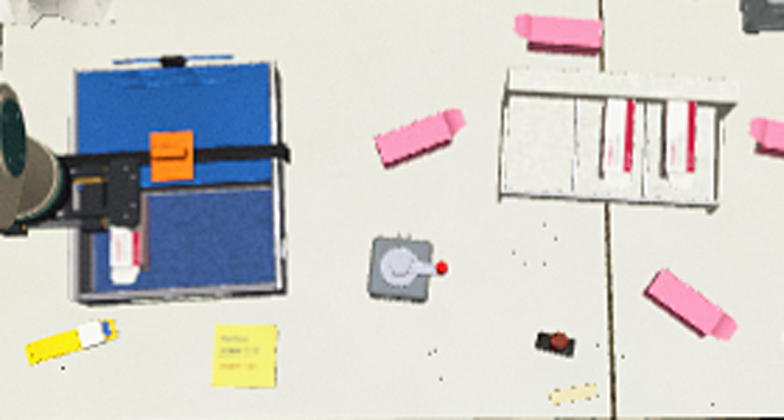

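Carton 1 stands in the compartment on the left, at (122,255). Next is carton 2.

```bash
python3 -m creep '[[[0.003,0.022,0,0,0,0],[0.006,0.045,0,0,0,0],[0.006,0.045,0,0,0,0],[0.006,0.045,0,0,0,0],[0.006,0.045,0,0,0,0],[0.006,0.045,0,0,0,0],[0.006,0.045,0,0,0,0],[0.006,0.045,0,0,0,0],[0.006,0.045,0,0,0,0],[0.006,0.045,0,0,0,0],[0.006,0.045,0,0,0,0],[0.006,0.045,0,0,0,0]]]' 0.62
python3 -m creep '[[[0.006,0.045,0,0,0,0],[0.006,0.045,0,0,0,0],[0,0,0,0,0,0.05],[0,0,0,0,0,0.05],[0,0,0,0,0,0],[0,0,0,0,0,0]]]'
python3 - <<'E'
from h import *
to([.590,-.280,.068],-.06)
crop("scene",270,150,410,275,4.8,"i")
E
```

```text
clock: 16.6
tool_pos: [0.569, -0.1893, 0.2347]
orientation: [-3.14, 0.002, 0.04]
wrist_force: [0.7, 0.3, -0.2]
width: 0.619
grip_force: 0.0
clock: 17.2
tool_pos: [0.5849, -0.2769, 0.2351]
orientation: [-3.141, 0.002, -0.059]
wrist_force: [0.1, 0.1, -0.4]
width: 0.621
grip_force: 0.0
now [ 0.5849 -0.2769  0.2351] [-3.141e+00  2.000e-03 -5.900e-02] t 17.2 shift mm [  5.6   2.9 167.1]
turn [-0.001  0.002  0.001]
```

View pics/i.png

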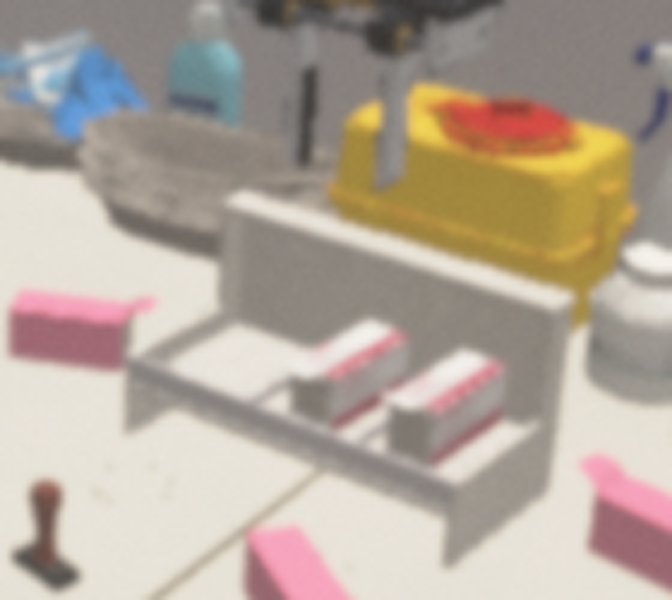

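Cartons 2 and 3 haven't moved on the rack (at (350,370) and (450,400)). I'll descend and grip.

```bash
python3 -m creep '[[[0.005,0.003,0.03,0,0,0],[0,0,0.04,0,0,0],[0,0,0.04,0,0,0],[0,0,0.03,0,0,0],[0,0,0.02,0,0,0],[0,0,0.006,0,0,0],[0,0,0,0,0,0]]]'
python3 -m creep '[[[0,0,0,0,0,0],[0,0,0,0,0,0],[0,0,0,0,0,0],[0,0,0,0,0,0],[0,0,0,0,0,0]]]' 0 20
python3 -m creep '[[[0,0,-0.006,0,0,0],[0,0,-0.012,0,0,0],[0,0,-0.014,0,0,0],[-0.01,0,-0.002,0,0,0],[-0.02,0,0,0,0,0],[-0.025,0,0,0,0,0],[0,0,-0.02,0,0,0],[0,0,-0.04,0,0,0],[0,0,-0.04,0,0,0],[0,0,-0.03,0,0,0],[0,0,0,0,0,0]]]' - 25
python3 -c "
from h import *
to([.482,.260,.22],.04)"
```

```text
clock: 17.95
tool_pos: [0.5898, -0.2804, 0.0698]
orientation: [-3.141, 0.001, -0.059]
wrist_force: [0.0, 0.3, 1.1]
width: 0.617
grip_force: 0.0
clock: 18.45
tool_pos: [0.5907, -0.281, 0.0716]
orientation: [3.142, -0.001, -0.06]
wrist_force: [0.2, 0.6, 6.0]
width: 0.379
grip_force: 20.0
clock: 19.55
tool_pos: [0.5362, -0.2797, 0.239]
orientation: [3.138, -0.007, -0.061]
wrist_force: [0.2, 0.0, -0.9]
width: 0.378
grip_force: 25.0
now [ 0.5362 -0.2797  0.239 ] [ 3.138 -0.007 -0.061] t 19.55 shift mm [ -87.1 -535.5   16.7]
turn [ 0.004 -0.007 -0.101]
```

```bash
python3 -m creep '[[[-0.004,-0.02,0,0,0,0],[-0.007,-0.047,0,0,0,0],[-0.007,-0.047,0,0,0,0],[-0.007,-0.047,0,0,0,0],[-0.007,-0.047,0,0,0,0],[-0.007,-0.047,0,0,0,0],[-0.007,-0.047,0,0,0,0],[-0.007,-0.047,0,0,0,0],[-0.007,-0.047,0,0,0,0],[-0.007,-0.047,0,0,0,0],[-0.008,-0.047,0,0,0,0],[-0.009,-0.046,0,0,0,0]]]'
python3 -m creep '[[[0,0,0,0,0,-0.05],[0,0,0,0,0,-0.05],[0,0,0,0,0,0],[0,0,0,0,0,0]]]'
python3 - <<'E'
from h import *
to([.482,.260,.037],.04)
crop("scene",130,90,290,225,5,"j")
E
```

```text
clock: 20.75
tool_pos: [0.4821, 0.264, 0.2336]
orientation: [3.141, 0.001, -0.06]
wrist_force: [0.9, -0.1, -0.8]
width: 0.381
grip_force: 25.0
clock: 21.15
tool_pos: [0.483, 0.2619, 0.234]
orientation: [3.141, 0.001, 0.038]
wrist_force: [0.4, -0.5, -0.9]
width: 0.381
grip_force: 25.0
now [0.483  0.2619 0.234 ] [3.141e+00 1.000e-03 3.800e-02] t 21.15 shift mm [ -0.8   1.8 197. ]
turn [ 0.     0.001 -0.002]
```

View pics/j.png

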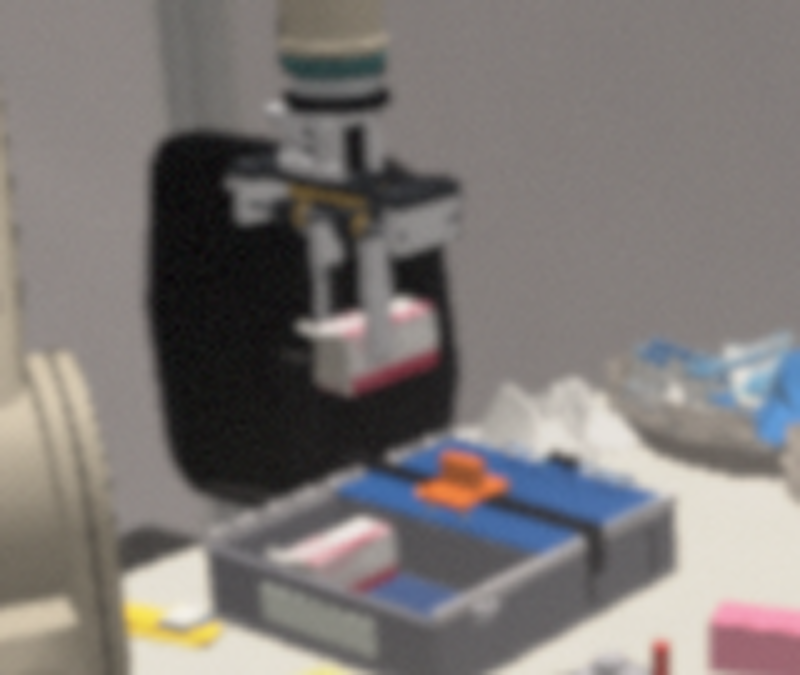

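Carton 2 is held level, and carton 1 stands at the left (330,550). I'll place carton 2 in the middle.

```bash
python3 -m creep '[[[-0.001,0,0.03,0,0,0],[0,0,0.04,0,0,0],[0,0,0.04,0,0,0],[0,0,0.04,0,0,0],[0,0,0.025,0,0,0],[0,0,0.012,0,0,0],[0,0,0.006,0,0,0],[0,0,0.003,0,0,0],[0,0,0.002,0,0,0],[0,0,0,0,0,0]]]'
python3 -m creep '[[[0,0,0,0,0,0],[0,0,0,0,0,0],[0,0,0,0,0,0],[0,0,-0.02,0,0,0],[0,0,-0.03,0,0,0],[0,0,-0.05,0,0,0],[0,0,-0.05,0,0,0],[0,0,-0.05,0,0,0],[0,0,0,0,0,0]]]' 0.57
python3 -m creep '[[[0.003,0.022,0,0,0,0],[0.006,0.047,0,0,0,0],[0.006,0.047,0,0,0,0],[0.006,0.047,0,0,0,0],[0.006,0.047,0,0,0,0],[0.006,0.047,0,0,0,0],[0.006,0.047,0,0,0,0],[0.006,0.047,0,0,0,0],[0.006,0.047,0,0,0,0],[0.006,0.047,0,0,0,0],[0.006,0.047,0,0,0,0],[0.006,0.047,0,0,0,0]]]' 0.62
python3 -m creep '[[[0.006,0.047,0,0,0,0],[0.006,0.047,0,0,0,0],[0,0,0,0,0,0.05],[0,0,0,0,0,0.05],[0,0,0,0,0,0],[0,0,0,0,0,0]]]'
python3 - <<'E'
from h import *
to([.585,-.356,.068],-.06)
crop("top",120,150,400,300,2.8,"k")
E
```

```text
clock: 22.2
tool_pos: [0.4832, 0.2627, 0.0373]
orientation: [-3.141, -0.001, 0.04]
wrist_force: [-0.4, -0.6, -0.5]
width: 0.382
grip_force: 25.0
clock: 23.1
tool_pos: [0.4867, 0.2628, 0.2429]
orientation: [-3.137, -0.011, 0.039]
wrist_force: [0.6, -1.0, -0.2]
width: 0.569
grip_force: 0.0
clock: 24.3
tool_pos: [0.5728, -0.275, 0.2359]
orientation: [-3.141, 0.0, 0.04]
wrist_force: [0.7, 0.2, -0.7]
width: 0.625
grip_force: 0.0
clock: 24.9
tool_pos: [0.5886, -0.3664, 0.2359]
orientation: [-3.141, 0.001, -0.059]
wrist_force: [-0.2, -0.0, -0.5]
width: 0.621
grip_force: 0.0
now [ 0.5886 -0.3664  0.2359] [-3.141e+00  1.000e-03 -5.900e-02] t 24.9 shift mm [ -4.1 -10.1 167.9]
turn [-0.001  0.001  0.001]
```

View pics/k.png

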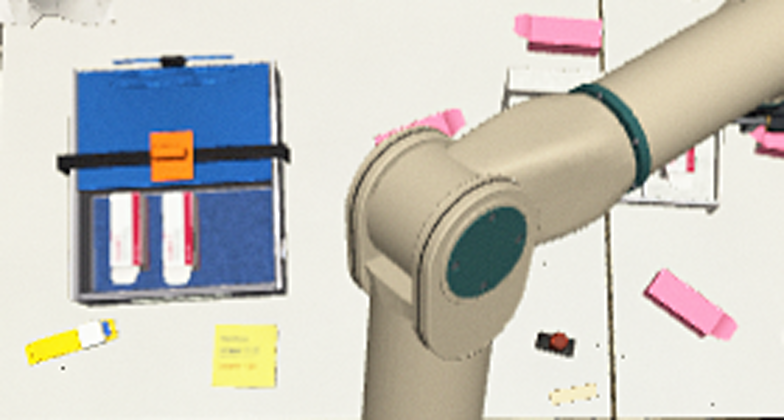

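Two cartons are in place at (125,235) and (178,235). Carton 3's stripe is still at (691,160). I'll grip it.

```bash
python3 -m creep '[[[-0.004,-0.010,0.02,0,0,0],[0,0,0.03,0,0,0],[0,0,0.03,0,0,0],[0,0,0.03,0,0,0],[0,0,0.03,0,0,0],[0,0,0.018,0,0,0],[0,0,0.008,0,0,0],[0,0,0,0,0,0]]]'
python3 -m creep '[[[0,0,0,0,0,0],[0,0,0,0,0,0],[0,0,0,0,0,0],[0,0,0,0,0,0],[0,0,0,0,0,0]]]' 0 20
python3 -m creep '[[[0,0,-0.006,0,0,0],[0,0,-0.012,0,0,0],[0,0,-0.014,0,0,0],[-0.01,0,-0.002,0,0,0],[-0.02,0,0,0,0,0],[-0.025,0,0,0,0,0],[0,0,-0.02,0,0,0],[0,0,-0.04,0,0,0],[0,0,-0.04,0,0,0],[0,0,-0.03,0,0,0],[0,0,0,0,0,0]]]' - 25
python3 -c "
from h import *
to([.4845,.198,.22],.04)"
```

```text
clock: 25.75
tool_pos: [0.5852, -0.3563, 0.0699]
orientation: [-3.141, 0.001, -0.06]
wrist_force: [0.8, -0.6, 0.3]
width: 0.618
grip_force: 0.0
clock: 26.25
tool_pos: [0.5859, -0.3568, 0.0716]
orientation: [3.141, -0.001, -0.06]
wrist_force: [0.2, 0.6, 5.8]
width: 0.379
grip_force: 20.0
clock: 27.35
tool_pos: [0.5311, -0.3557, 0.2394]
orientation: [3.137, -0.007, -0.061]
wrist_force: [-0.6, -0.5, -0.2]
width: 0.38
grip_force: 25.0
now [ 0.5311 -0.3557  0.2394] [ 3.137 -0.007 -0.061] t 27.35 shift mm [ -80.4 -550.    16.4]
turn [ 0.005 -0.007 -0.101]
```

```bash
python3 -m creep '[[[-0.004,-0.03,0,0,0,0],[-0.007,-0.047,0,0,0,0],[-0.007,-0.047,0,0,0,0],[-0.007,-0.047,0,0,0,0],[-0.007,-0.047,0,0,0,0],[-0.007,-0.047,0,0,0,0],[-0.007,-0.047,0,0,0,0],[-0.007,-0.047,0,0,0,0],[-0.007,-0.047,0,0,0,0],[-0.007,-0.047,0,0,0,0],[-0.006,-0.047,0,0,0,0],[-0.006,-0.047,0,0,0,0]]]'
python3 -m creep '[[[0,0,0,0,0,-0.05],[0,0,0,0,0,-0.05],[0,0,0,0,0,0],[0,0,0,0,0,0]]]'
python3 - <<'E'
from h import *
to([.4845,.197,.037],.04)
# red-stripe and carton checks without viewing
im=grab_frame("top").astype(int);m=((im[:,:,0]>150)&(im[:,:,1]<70)&(im[:,:,2]<100)).astype(np.uint8)
n,_,st,c=cv2.connectedComponentsWithStats(m)
for i in range(1,n):
    if st[i,4]>8: print(st[i],np.round(c[i],1))
E
```

```text
clock: 28.55
tool_pos: [0.4829, 0.1989, 0.2337]
orientation: [3.141, 0.001, -0.06]
wrist_force: [0.6, -0.1, -0.1]
width: 0.381
grip_force: 24.9
clock: 28.95
tool_pos: [0.4838, 0.1968, 0.234]
orientation: [3.142, 0.001, 0.038]
wrist_force: [-0.6, 0.1, -0.6]
width: 0.38
grip_force: 25.0
now [0.4838 0.1968 0.234 ] [3.142e+00 1.000e-03 3.800e-02] t 28.95 shift mm [ 9.00e-01 -1.00e-01  1.97e+02]
turn [ 0.     0.001 -0.002]
[312  94  35  29 704] [329.8 107.4]
[444 173  20   4  24] [453.7 174.4]
[195 204   3   5  13] [195.8 206.2]
[276 244   3   3   9] [277. 245.]
```

```bash
python3 -m creep '[[[0.001,0,0.03,0,0,0],[0,0,0.04,0,0,0],[0,0,0.04,0,0,0],[0,0,0.04,0,0,0],[0,0,0.025,0,0,0],[0,0,0.012,0,0,0],[0,0,0.006,0,0,0],[0,0,0.003,0,0,0],[0,0,0.002,0,0,0],[0,0,0,0,0,0]]]'
python3 -m creep '[[[0,0,0,0,0,0],[0,0,0,0,0,0],[0,0,0,0,0,0],[0,0,-0.02,0,0,0],[0,0,-0.03,0,0,0],[0,0,-0.05,0,0,0],[0,0,-0.05,0,0,0],[0,0,-0.04,0,0,0],[0,0,0,0,0,0]]]' 0.57
python3 -m creep '[[[0.01,-0.005,0,0,0,-0.131],[0,0,0,0,0,-0.131],[0,0,0,0,0,-0.131],[0,0,0,0,0,-0.131],[0,0,0,0,0,-0.131],[0,0,0,0,0,-0.131],[0,0,0,0,0,-0.131],[0,0,0,0,0,-0.131],[0,0,0,0,0,-0.131],[0,0,0,0,0,-0.131],[0,0,0,0,0,-0.131],[0,0,0,0,0,-0.131]]]' 0.4
python3 - <<'E'
from h import *
print(np.round(sense()["joint_positions"],2))
to([.588,.2635,.11],1.61)
crop("top",120,150,280,300,4,"l")
E
```

```text
clock: 30.0
tool_pos: [0.4861, 0.1977, 0.0372]
orientation: [-3.141, -0.001, 0.04]
wrist_force: [-0.3, 0.4, -0.3]
width: 0.38
grip_force: 25.0
clock: 30.9
tool_pos: [0.4889, 0.1977, 0.2315]
orientation: [-3.138, -0.009, 0.04]
wrist_force: [0.4, -0.0, 0.3]
width: 0.57
grip_force: 0.0
clock: 32.1
tool_pos: [0.4947, 0.2027, 0.2257]
orientation: [-3.14, 0.0, 1.617]
wrist_force: [0.2, -1.1, 0.4]
width: 0.403
grip_force: 0.0
[-0.77  0.49  0.48  1.83 -0.28  0.89 -0.11]
now [0.4947 0.2027 0.2257] [-3.14   0.     1.617] t 32.1 shift mm [ 56.4  96.2 115.6]
turn [-0.001  0.     0.007]
```

View pics/l.png

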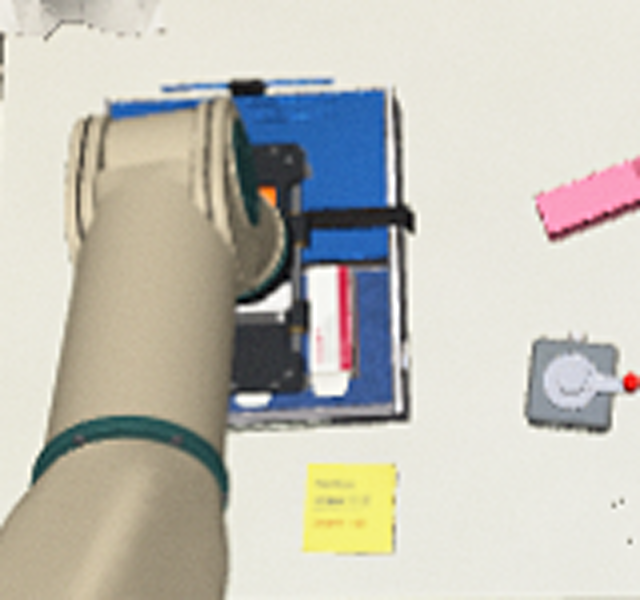

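Carton 3 is in at (330,320), and the other two stay where they were placed. Now I'll pinch the rib, press and shut the cover.

```bash
python3 -m creep '[[[0.014,0.024,0,0,0,0.007],[0.014,0.024,0,0,0,0],[0.014,0.024,0,0,0,0],[0.014,0.024,0,0,0,0],[0,0,0,0,0,0],[0,0,0.03,0,0,0],[0,0,0.03,0,0,0],[0,0,0.03,0,0,0],[0,0,0.024,0,0,0],[0,0,0.006,0,0,0],[0,0,0,0,0,0]]]'
python3 -m creep '[[[0,0,0,0,0,0],[0,0,0,0,0,0],[0,0,0,0,0,0],[0,0,0,0,0,0],[0,0,0,0,0,0]]]' 0 12
python3 -m creep '[[[0,0,0.006,0,0,0],[0,0,0.004,0,0,0],[0,0,0.002,0,0,0],[0,0,0,0,0,0],[0,0,0,0,0,0]]]'
```

```text
clock: 33.25
tool_pos: [0.5881, 0.2616, 0.1056]
orientation: [-3.139, 0.001, 1.604]
wrist_force: [-0.0, 0.0, -0.0]
width: 0.404
grip_force: 0.0
clock: 33.75
tool_pos: [0.5878, 0.2625, 0.1067]
orientation: [-3.139, -0.0, 1.605]
wrist_force: [-5.0, -0.4, 3.5]
width: 0.145
grip_force: 12.0
clock: 34.25
tool_pos: [0.5877, 0.2626, 0.0961]
orientation: [-3.139, -0.001, 1.605]
wrist_force: [-8.4, -1.5, 13.9]
width: 0.15
grip_force: 12.0
```

```bash
python3 -m creep '[[[0,-0.002,0.002,0,0,0],[0,-0.006,0,0,0,0],[0,-0.014,0,0,0,0],[0,-0.014,0,0,0,0],[0,-0.014,0,0,0,0],[0,-0.014,0,0,0,0],[0,-0.014,0,0,0,0],[0,-0.014,0,0,0,0],[0,-0.014,0,0,0,0],[0,-0.012,0,0,0,0],[0,-0.012,0,0,0,0],[0,0,0,0,0,0]]]'
python3 -m creep '[[[0,-0.006,0,0,0,0],[0,-0.004,0,0,0,0],[0,-0.002,0,0,0,0],[0,0,0,0,0,0],[0,0,0,0,0,0]]]'
```

```text
clock: 35.45
tool_pos: [0.4617, 0.2566, 0.0948]
orientation: [3.136, -0.0, 1.604]
wrist_force: [-0.7, -5.0, 16.1]
width: 0.149
grip_force: 12.0
clock: 35.95
tool_pos: [0.4516, 0.2561, 0.0948]
orientation: [3.134, -0.0, 1.603]
wrist_force: [1.1, -5.2, 16.1]
width: 0.15
grip_force: 12.0
```

```bash
python3 -m creep '[[[0,-0.003,0,0,0,0],[0,-0.002,0,0,0,0],[0,0,0,0,0,0],[0,0,0,0,0,0]]]'
```

```text
clock: 36.35
tool_pos: [0.4515, 0.2562, 0.0949]
orientation: [3.124, -0.001, 1.601]
wrist_force: [9.5, -3.6, 4.2]
width: 0.15
grip_force: 12.0
```

The cover is against the shut stop. I'll release and rise.

```bash
python3 -m creep '[[[0,0,0,0,0,0],[0,0.002,0,0,0,0],[0,0,0,0,0,0],[0,0,-0.006,0,0,0],[0,0,-0.01,0,0,0],[0,0,-0.03,0,0,0],[0,0,-0.04,0,0,0],[0,0,-0.04,0,0,0],[0,0,-0.04,0,0,0],[0,0,0,0,0,0]]]' 0.36
python3 - <<'E'
from h import *
to([.447,-.13,.25])
im=grab_frame("scene")[165:245,150:290,::-1]
cv2.imwrite("pics/m.png",cv2.resize(im,None,fx=5.5,fy=5.5,interpolation=2))
E
```

```text
clock: 37.35
tool_pos: [0.4456, 0.2584, 0.2631]
orientation: [3.136, -0.004, 1.605]
wrist_force: [-0.1, 0.7, 0.2]
width: 0.361
grip_force: 0.0
now [0.4456 0.2584 0.2631] [ 3.136 -0.004  1.605] t 37.35 shift mm [-388.2  -12.1   11.3]
```

View pics/m.png

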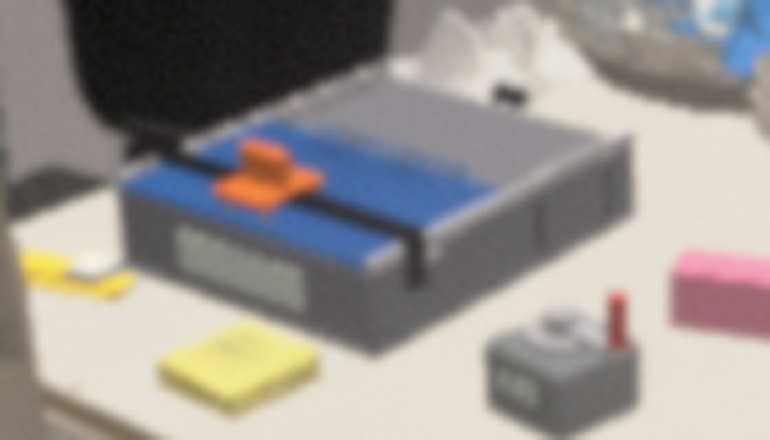

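The cover looks shut with the tab up (rib at (265,160)). I'll check it numerically against the first picture.

Run:
```python
from h import *
def oc(im,box):
    x0,y0,x1,y1=box;i=im[y0:y1,x0:x1].astype(int)
    m=(i[:,:,0]>190)&(i[:,:,1]>50)&(i[:,:,1]<150)&(i[:,:,2]<70);v,u=np.nonzero(m);return len(u),round(u.mean()+x0,2),round(v.mean()+y0,2)
for n,b in(("scene",(170,170,230,220)),("top",(160,190,210,265))):
    print(n,oc(cv2.imread(f"pics/{n}0.png")[:,:,::-1],b),oc(grab_frame(n),b))
```

```text
scene (48, np.float64(197.25), np.float64(198.25)) (48, np.float64(197.25), np.float64(198.31))
top (191, np.float64(181.17), np.float64(244.54)) (195, np.float64(181.49), np.float64(244.66))
```

Both cameras show the cover back in its starting place, so it's shut and latched. Now the lever: I'll come in from its -x side with the fingers closed.

```bash
python3 -m creep '[[[-0.04,-0.006,0,0,0,0],[-0.04,-0.006,0,0,0,0],[-0.04,-0.006,0,0,0,0],[-0.04,-0.006,0,0,0,0],[-0.04,-0.006,0,0,0,0],[-0.04,-0.006,0,0,0,0],[-0.04,-0.006,0,0,0,0],[-0.04,-0.006,0,0,0,0],[0,0,0,0,0,0],[0,0,0,0,0,0]]]' 0 10
python3 -c "
from h import *
to([.412,-.062,.084],1.571)"
```

```text
clock: 38.5
tool_pos: [0.4058, -0.0642, 0.2573]
orientation: [-3.138, -0.001, 1.602]
wrist_force: [0.1, 1.3, -0.2]
width: 0.003
grip_force: 0.0
now [ 0.4058 -0.0642  0.2573] [-3.138e+00 -1.000e-03  1.602e+00] t 38.5 shift mm [  2.    6.9 173.3]
turn [-0.003 -0.     0.031]
```

```bash
python3 -m creep '[[[0.002,0.003,0.04,0,0,0.031],[0,0,0.04,0,0,0],[0,0,0.04,0,0,0],[0,0,0.03,0,0,0],[0,0,0.021,0,0,0],[0,0,0,0,0,0],[0,0,0,0,0,0]]]'
python3 -m creep '[[[0,0.01,0,0,0,0],[0,0.01,0,0,0,0],[0,0.01,0,0,0,0],[0,0.008,0,0,0,0],[0.002,0.008,0,0,0,0],[0.003,0.006,0,0,0,0],[0.003,0.006,0,0,0,0],[0.003,0.004,0,0,0,0],[0,0,0,0,0,0],[0,0,0,0,0,0]]]'
python3 - <<'E'
from h import *
to([.476,-.048,.084])
def red():
    i=grab_frame("scene").astype(int)[200:260,225:300]
    m=(i[:,:,0]>100)&(i[:,:,1]<60)&(i[:,:,2]<70);v,u=np.nonzero(m);print(len(u),u.mean()+225,v.mean()+200)
red()
for a in(0,.5,.93,1.0):
    t=np.arctan2(-.0506,-.0067)+a;print(a,proj("scene",[[.454+.052*np.cos(t),-.0116+.052*np.sin(t),.085]]))
E
```

```text
clock: 39.2
tool_pos: [0.4096, -0.0609, 0.0871]
orientation: [-3.139, -0.001, 1.575]
wrist_force: [0.4, -0.2, 0.4]
width: 0.003
grip_force: 0.0
clock: 40.2
tool_pos: [0.4719, -0.0508, 0.0874]
orientation: [-3.141, 0.0, 1.574]
wrist_force: [-2.1, -1.5, 1.2]
width: 0.006
grip_force: 1.2
now [ 0.4719 -0.0508  0.0874] [-3.141  0.     1.574] t 40.2 shift mm [2.8 4.1 3.4]
0 nan nan
0 [[262.08678109 222.55710345]]
0.5 [[266.22697563 219.66863549]]
0.93 [[266.92631498 216.83639084]]
1.0 [[266.77855821 216.38378805]]<stdin>:5: RuntimeWarning: Mean of empty slice.
  ret = ret.dtype.type(ret / rcount)
```

```bash
python3 -m creep '[[[0.001,0.003,0,0,0,0],[0.001,0.003,0,0,0,0],[0,0,0,0,0,0],[0,0,0,0,0,0]]]'
python3 -m creep '[[[0.001,0.003,0,0,0,0],[0.001,0.003,0,0,0,0],[0,0,0,0,0,0],[0,0,0,0,0,0]]]'
```

```text
clock: 40.65
tool_pos: [0.4754, -0.0478, 0.0872]
orientation: [-3.136, -0.002, 1.574]
wrist_force: [-8.2, 0.6, 6.0]
width: 0.005
grip_force: 3.6
clock: 41.05
tool_pos: [0.476, -0.0471, 0.0868]
orientation: [-3.127, -0.002, 1.572]
wrist_force: [-16.9, -3.5, 13.0]
width: 0.002
grip_force: 8.6
```

The lever is firmly on its stop, where predicted. I'll back off, rise and check that it returns.

```bash
python3 -m creep '[[[-0.002,-0.008,0,0,0,0],[-0.004,-0.01,0,0,0,0],[-0.004,-0.01,0,0,0,0],[-0.004,-0.01,0,0,0,0],[0,-0.01,0,0,0,0],[0,-0.012,0,0,0,0],[0,-0.012,0,0,0,0],[0,-0.006,0,0,0,0],[0,0,-0.04,0,0,0],[0,0,-0.05,0,0,0],[0,0,-0.05,0,0,0],[0,0,0,0,0,0]]]'
python3 - <<'E'
from h import *
to([.41,-.06,.2])
def red(im):
    i=im.astype(int)[200:260,225:300];m=(i[:,:,0]>110)&(i[:,:,0]-i[:,:,1]>70)&(i[:,:,1]<90)&(i[:,:,2]<100);v,u=np.nonzero(m);print(len(u),u.mean()+225 if len(u) else 0,v.mean()+200 if len(u) else 0)
red(grab_frame("scene"));red(cv2.imread("pics/scene0.png")[:,:,::-1])
def st(im):
    i=im.astype(int)[255:285,300:335];m=i.sum(2)<250;v,u=np.nonzero(m);print("stamp",len(u),u.mean()+300,v.mean()+255)
def no(im):
    i=im.astype(int)[255:300,190:225];m=(i[:,:,0]>180)&(i[:,:,2]<110);v,u=np.nonzero(m);print("notes",len(u),u.mean()+190 if len(u) else 0,v.mean()+255 if len(u) else 0)
for im in(grab_frame("top"),cv2.imread("pics/top0.png")[:,:,::-1]): st(im);no(im)
E
```

```text
clock: 42.25
tool_pos: [0.4102, -0.0618, 0.2324]
orientation: [3.13, -0.0, 1.574]
wrist_force: [0.3, -0.2, -0.5]
width: 0.005
grip_force: 0.0
now [ 0.4102 -0.0618  0.2324] [ 3.13  -0.     1.574] t 42.25 shift mm [ 1.8 -0.6 32.4]
0 0 0
1 262.0 220.0
stamp 62 317.7096774193548 272.4193548387097
notes 22 204.0 279.27272727272725
stamp 60 317.6666666666667 272.45
notes 18 205.5 279.72222222222223
```

```bash
python3 -m creep '[[[0.04,0,-0.01,0,0,0],[0.04,0,-0.01,0,0,0],[0.04,0,-0.01,0,0,0],[0.04,0,-0.01,0,0,0],[0.04,0,0,0,0,0],[0.04,0,0,0,0,0],[0,0,0,0,0,0],[0,0,0,0,0,0]]]'
python3 - <<'E'
from h import *
for n,b in(("scene",(245,205,290,245)),("top",(265,225,295,260))):
    for im in(cv2.imread(f"pics/{n}0.png")[:,:,::-1],grab_frame(n)):
        i=im.astype(int)[b[1]:b[3],b[0]:b[2]];w=np.clip(i[:,:,0]-np.maximum(i[:,:,1],i[:,:,2])-45,0,None)
        v,u=np.nonzero(w);print(n,len(u),np.round([np.average(u,weights=w[v,u])+b[0],np.average(v,weights=w[v,u])+b[1]],2) if len(u) else None)
s=sense();print(s["wrist_force"],s["joint_velocities"].round(3))
E
```

```text
clock: 43.15
tool_pos: [0.4044, 0.179, 0.2658]
orientation: [-3.139, 0.002, 1.576]
wrist_force: [0.9, -0.7, 0.7]
width: 0.002
grip_force: 0.0
scene 128 [276.86 215.69]
scene 121 [277.   215.63]
top 17 [277.29 244.95]
top 17 [277.3  244.94]
[-0.58418813  0.2540754  -0.20335966] [ 0.009 -0.014  0.008 -0.006 -0.003  0.003 -0.002]
```

```bash
python3 -c "
from workcell import *
print(sign_off())"
```

```text
the job is handed in; nothing more can be done
None
```

I handed the job in at about 43 s: all three cartons are in the case, the cover is shut and latched, and the lever reached its stop and sprang back. The stamp and note block were not moved, and `sign_off()` gave no verdict.

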